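Set the colony-counting turntable to its red line

ROBOT

A 6-joint arm with a two-finger parallel gripper is mounted at the origin on a cart in front of the work surface, level with it; the furniture and walls round the work are solid. World frame = base frame: x ahead of the robot, y to its left, z up, the work surface at z = 0. Lengths are in m, angles in rad, forces in N, time in s.
With the tool pointing down it reaches from about 0.375 to 0.975 m from the base axis. Payload 3.8 kg.
Tool frame: the origin (TCP) lies where the fingers leave the gripper's body, on its centre line; the fingertips stand 73 mm ahead of it and the grasp point (between the pads) lies 54 mm ahead of it (nose_length is the distance from the TCP to the fingertips, in m); z points along the fingers, y is the line along which they close (so a half turn about z gives the same grasp; the last joint's range is limited). The gripper opens to 85 mm and grips with 20 to 120 N. Pads are 22 mm wide; open, the fingers measure 114 mm over their backs; the gripper's body (76 mm by 85 mm) begins 54 mm behind the grasp point. The pads swing forward as they close: fully open they stand 13 mm farther back than shut.
Start: joints at [-0.037, 0.264, 1.604, -0, 1.274, -0.037], TCP at [0.675, -0, 0.304] pointing down, gripper open.
Joint ranges: [-2.63, 2.63], [-0.94, 2.18], [0.31, 2.57], [-1.31, 4.45], [0, 2.66], [-2.55, 2.55]. Speed limits (rad/s): [2.57, 2.57, 3.14, 3.14, 3.14, 3.14].

INTERFACE

Orientations are given as a rotation vector (axis times angle).
In Python, from workcell import read_state, read_camera, calibration, finish_job, look_for, cut_out, tip_of, nose_length gives the robot as it stands.
- The arm moves only by the tool step_arm, never from a script. Its argument "targets" is a list of rows, each a list of 3 entries, a list of its own where there are three numbers: the turn, a rotation vector about the tool's x, y, z in rad, then the shift along the tool's x, y, z in mm, then the finger opening in mm, from 0 to 85.4. In form: [[[ax, ay, az], [x, y, z], grip], ...]. A call has 1 to 5 rows; each row shifts and turns the commanded pose from where the row before left it, along the tool's axes as they then stand; what a row does not reach is not made up. A row lasts 1/12 s, in which the tool goes at most 41.7 mm and 7.16 degrees, less where a joint would pass 70% of its speed; a pose out of reach is approached as far as the arm can. A call with a gripper value outside its range is refused whole. The fingers move at their own pace and stop on an object; "grip_force" is the grip in N (left out, the last holds). Time passes only in rows, so rows that do not move let the fingers close. It gives the time, the measured TCP pose, the force, the opening and the grip force at its end, in the units of the state.
- read_state(): the state, without advancing time (a new reading comes with each control period).
- read_camera(name): name is "scene" or "side" or "wrist"; returns the picture (400x640x3 uint8, red, green, blue); there is no depth.
- calibration(name): a dict with "camera_matrix" (3x3 intrinsics, pixels), "R" (3x3) and "t" (3): a world point X has camera coordinates R X + t. Camera axes: x right, y down, z forward; pixel columns grow to the right and rows downward; lengths in m; the calibration is good to about 2 mm. A picture is of the moment at which its call begins: read the wrist's pose just before it. calibration takes no time and is no camera call; for the wrist camera it gives the pose at the moment of the call.
- finish_job(): hands the job in; it is judged then, once.
Trained networks look in the newest picture that a camera, given by its name, has taken for a name from the list of things; names that differ only in an ending like _2 or _b are one class to them, and where a whole thing is asked for, a point or a joint stands for the part that bears it (a point fixed in the world has none). Each returns a list of dicts, best first, with "score" (0 to 1); they miss things now and then, are a little off and sometimes report something else, mostly with a low value. They report only what shows in the picture. A call takes as long as a camera call. They do not tell look-alikes from the thing itself.
- look_for(camera, query): "extent" ([left, top, right, bottom] in pixels, round what is visible of it).
- cut_out(camera, query): "region" (400x640 bool, what is visible of it) and "extent" ([left, top, right, bottom] in pixels, round what is visible of it).
- tip_of(camera, query): "at" ([row, column] in pixels: a listed point, or the origin of a listed thing).
The state is a dict: "time": time; "q": joint angles; "joint_vel": joint speeds; "joint_torque": joint torques, N m; "tool_pos": TCP position; "tcp_rot": TCP orientation; "wrist_force": force on the tool from outside, world axes, zero at the start; "torque": the same for the moment, N m; "width": opening from 0.0 (shut) to 1.0 (fully open); "grip_force": force on a finger pad.
Only numpy, scipy, OpenCV 4.12 (cv2) and the standard library are available. Lean on these libraries where they do the work, as an engineer would, in place of code of your own. Each camera call takes 0.05 s, during which the arm holds its last target. There are 200 camera calls.

TASK

Push the blue fin with the fingertips to turn the round turntable until its yellow index line lines up with the red line on the scale ring, then press the green button fully down and let it come back up. Only push: do not pinch the fin, do not push the red line out of place, leave the dish lying in its seat, and do not press the button before the lines meet. Leave the beaker, tape roll, blue-capped vial and filter beside it where they are.

Things in the scene. Friction and masses are not known exactly. Their poses are not given: they have to be found in the camera images.
- stand: Grey round turntable housing, 200 mm across, 30 mm high, fixed, turned by up to 0.4 rad; a 70 mm wide, 28 mm high console projects to its own -y side, to 165 mm from the centre. Origin: on the turntable's axis at worktop level; z up. On it lies a white scale ring, radius 78 to 98 mm, top 36 mm high, with black ticks every 10 degrees.
- dial (a joint): Angle of the dark steel turntable (152 mm across, top face 38 mm above the worktop), rad, growing anticlockwise seen from above; 0 when the yellow index line points along the stand's +x. It turns freely both ways (several turns); friction holds it where it is left; about 1 N pushed sideways on the fin turns it.
- index_tip (a point): Outer end of the yellow index line (4 mm wide, painted radially on the turntable from 52 to 75 mm radius); this point is 78 mm from the axis and 38 mm above the worktop; its x axis points radially outward.
- fin_top (a point): Centre of the top of the upright blue fin on the turntable, opposite the index line: 65 mm from the axis, 18 mm long radially, 14 mm thick along the turning direction, 42 mm tall, top 80 mm above the worktop. Its -x axis points radially outward; pushing it on its +y face turns the table anticlockwise, on its -y face clockwise. Over 2 N on both of these halves at once is a pinch.
- marker (a joint): Angle of the red clip on the scale ring, measured like the turntable's: the lines meet when both angles are equal (or differ by whole turns). Stiff; it is to stay where it is.
- target_tip (a point): Inner end of the red target line (a red clip 5 mm wide across the white ring, 78 to 99 mm radius, top 40 mm above the worktop); this point is 78 mm from the axis and 38 mm above the worktop, so that it meets index_tip.
- button (a joint): Travel of the green push button, m: 0 up, 0.006 fully down; sprung, 5 N fully down.
- button_top (a point): Centre of the top face of the green button (30 mm across, in a black housing) on the console, 137 mm from the turntable's axis on the stand's -y side; it is pressed straight down.
- dish: Clear culture dish, 90 mm across, 12 mm high, loose, lying inside a 3 mm high black seat ring in the middle of the turntable; it turns with it. Origin: centre of its underside.
- beaker: Small clear beaker, 67x78x83 mm, loose, about 180 mm from the axis on the stand's +y side. Origin: centre of its underside.
- tape: Roll of beige tape, 72 mm across, 18 mm high, loose, near and to the left of the stand. Origin: centre of its underside.
- blue_vial: Small vial with a blue cap, 12 mm across, 32 mm high, loose, standing behind the console. Origin: centre of its underside.
- filter: Yellow syringe filter, 29 mm across, 22 mm high, loose, in front of the console. Origin: centre of its underside.
There are look-alikes about, which are no part of the job. What is meant by the dish is not brown, and is the smaller of those in its own colour.

How it is judged:
On the way, in this order (a step that is already met when the one before it is completed fails the run):
1. the yellow index line stands at the red line, the turntable at rest (distance between index_tip and target_tip below 0.005 m and velocity of joint dial between -0.05 and 0.05 rad/s), for 0.2 s.
2. the green button is pressed down with the lines together (distance between index_tip and target_tip below 0.005 m and value of joint button above 0.0045 m), for 0.04 s.
At the end, for the whole second after the job is handed in: The tip of the yellow index line is within 5 mm (3.7 degrees) of the tip of the red line, the turntable is at rest, the button is up again, and the dish lies flat in its seat; the red line is within 4 mm and the beaker, tape roll, vial and filter within 15 mm of where they were (all of step 1 and value of joint button below 0.0015 m and horizontal distance between dish and stand below 0.006 m and height (world z) of dish below 0.042 m and angle between dish's own z axis and vertical below 0.05 rad and linear speed of dish below 0.02 m/s and distance of each of beaker, tape, blue_vial, filter from where it was at the start of the episode below 0.015 m and distance of target_tip from where it was at the start of the episode below 0.004 m); the robot touches nothing.
It fails at once if the fin is pinched: both of its halves are loaded by the fingers at once with more than 2 N (contact force between each of dial_c0, dial_c1 and the fingers above 2 N).
It fails at once if the dish is lifted or pushed out of its seat (height (world z) of dish above 0.046 m or horizontal distance between dish and stand above 0.01 m).
It fails at once if the red line is pushed more than 4 mm out of place (distance of target_tip from where it was at the start of the episode above 0.004 m).
It fails at once if the button is pressed while the lines are apart (value of joint button above 0.003 m and distance between index_tip and target_tip above 0.005 m).
It fails at once if the beaker, tape roll, vial or filter is moved more than 15 mm (distance of any of beaker, tape, blue_vial, filter from where it was at the start of the episode above 0.015 m).
It also fails if it takes over 61 s, if anything falls off the work surface, if the arm or the gripper's body presses on something with over 40 N, if the wrist force passes 120 N, or if a joint passes its speed limit or range.

## Working session

There is one attempt and no reset: what is moved stays moved. The work goes in short steps, Python scripts to look and compute and a tool call to move; the robot and the scene stay as the last step left them, time stands still between calls to the robot, and variables do not carry over. Pictures are saved under pics/ and viewed, at most 13 in all, crops included, and the job is handed in when it is done.

Besides the shell and the picture viewer there is one more tool, called as a command line: name --argument value ..., lists and objects as JSON in quotes. step_arm: Moves the arm, as the interface text tells. Its arguments: {"type":"object","properties":{"targets":{"type":"array","items":{"type":"array"}},"grip_force":{"type":"number"}},"required":["targets"]}

```bash
mkdir -p pics
cat > h.py <<'E'
import numpy as np, cv2
from workcell import *
def ray(cam,px):
    c=calibration(cam);K=np.array(c["camera_matrix"]);R=np.array(c["R"]);t=np.array(c["t"])
    d=R.T@np.linalg.solve(K,[px[0],px[1],1.]);return -R.T@t,d
def at_z(cam,px,z):
    o,d=ray(cam,px);return o+d*(z-o[2])/d[2]
def proj(cam,X):
    c=calibration(cam);p=np.array(c["camera_matrix"])@(np.array(c["R"])@np.array(X)+np.array(c["t"]));return p[:2]/p[2]
Z=dict(index_tip=.038,target_tip=.038,fin_top=.08,button_top=None,stand=0,dish=.038)
E
python3 - <<'E'
from h import *
s=read_state();print(s["time"],s["tool_pos"],s["tcp_rot"])
ims=[]
for c in ["scene","side","wrist"]:
    im=read_camera(c);cv2.imwrite(f"pics/{c}0.png",im[:,:,::-1])
    for q,z in [("index_tip",.038),("target_tip",.038),("fin_top",.08),("button_top",.037),("stand",0),("dish",.041)]:
        for r in tip_of(c,q)[:2]:
            a=r["at"];print(c,q,round(r["score"],2),np.round(a),np.round(at_z(c,(a[1],a[0]),z),4))
E
```

```text
0.0 [6.74442956e-01 2.27497232e-05 3.02568399e-01] [-2.22025924 -2.22034268  0.00233257]
scene index_tip 0.68 [187. 309.] [ 0.6143 -0.0331  0.038 ]
scene target_tip 0.42 [195. 340.] [ 0.5317 -0.0588  0.038 ]
scene fin_top 0.68 [208. 321.] [0.5065 0.0467 0.08  ]
scene button_top 0.54 [209. 321.] [0.5353 0.0133 0.037 ]
scene button_top 0.39 [174. 336.] [ 0.5945 -0.1247  0.037 ]
scene stand 0.97 [219. 314.] [0.5505 0.022  0.    ]
scene dish 0.94 [320. 315.] [0.3326 0.2765 0.041 ]
scene dish 0.75 [209. 316.] [0.5425 0.0238 0.041 ]
side index_tip 0.66 [225. 371.] [ 0.6158 -0.0201  0.038 ]
side target_tip 0.49 [244. 328.] [ 0.5181 -0.0649  0.038 ]
side target_tip 0.42 [207. 272.] [0.41   0.0719 0.038 ]
side fin_top 0.96 [189. 310.] [0.4956 0.0704 0.08  ]
side fin_top 0.66 [215. 336.] [ 0.5399 -0.0299  0.08  ]
side button_top 0.67 [253. 366.] [ 0.5887 -0.1001  0.037 ]
side stand 0.65 [229. 335.] [0.5455 0.0193 0.    ]
side stand 0.48 [255. 368.] [ 0.6015 -0.0718  0.    ]
side dish 0.95 [180. 250.] [0.3558 0.1848 0.041 ]
side dish 0.87 [217. 336.] [0.5458 0.0111 0.041 ]
wrist index_tip 0.69 [205. 269.] [ 0.6128 -0.0323  0.038 ]
wrist target_tip 0.7 [201. 268.] [ 0.6119 -0.0279  0.038 ]
wrist target_tip 0.5 [227. 180.] [ 0.5151 -0.0567  0.038 ]
wrist fin_top 0.59 [122. 124.] [0.5003 0.0556 0.08  ]
wrist button_top 0.73 [280. 247.] [ 0.5825 -0.1217  0.037 ]
wrist dish 0.94 [341. 140.] [ 0.4507 -0.2014  0.041 ]
wrist dish 0.57 [160. 204.] [0.5505 0.0167 0.041 ]
```

View pics/scene0.png

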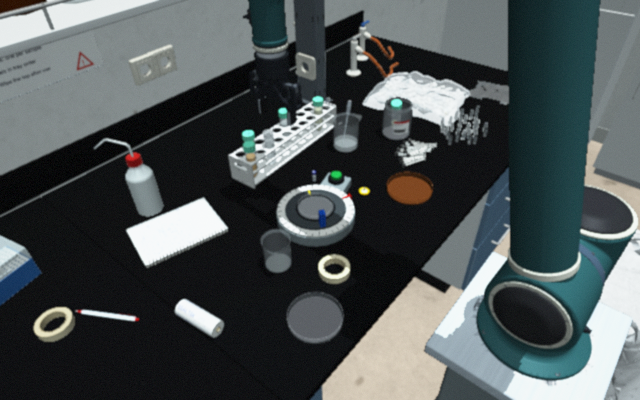

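View pics/wrist0.png

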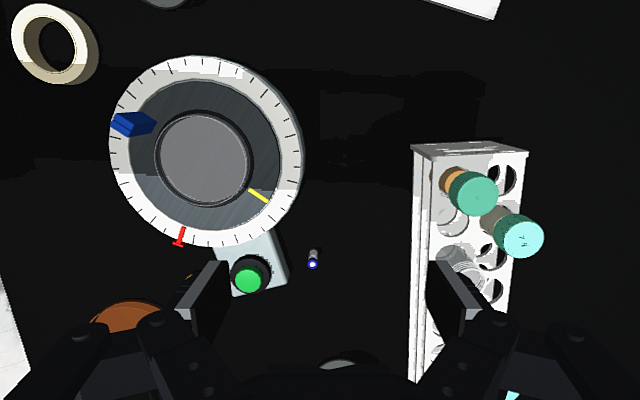

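The wrist view shows the ring centred near (205,160), the yellow index at (260,196), the red clip at (181,236), the blue fin top near (125,122) and the button at (249,279). So the index has to go about 78° clockwise. I'll refine those positions by colour.

```bash
cat >> h.py <<'E'
from scipy.optimize import least_squares
def measure(im=None,cam="wrist",verbose=1):
    im=read_camera(cam) if im is None else im
    # top-down view at z=.037, 0.5 mm per px, x in .40-.72, y in -.20-.16
    S=2000;x0,y0=.40,-.20;W,H=640,720
    w=[(x0,y0),(x0+.32,y0),(x0+.32,y0+.36),(x0,y0+.36)]
    M=cv2.getPerspectiveTransform(np.float32([proj(cam,(a,b,.037)) for a,b in w]),np.float32([((a-x0)*S,(b-y0)*S) for a,b in w]))
    r=cv2.warpPerspective(im,M,(W,H),flags=cv2.INTER_LINEAR)
    h=cv2.cvtColor(r,cv2.COLOR_RGB2HSV);hh,ss,vv=[h[...,i].astype(int) for i in range(3)]
    sat=(ss>130)&(vv>70)
    masks=dict(yellow=sat&(hh>22)&(hh<36),red=sat&((hh<6)|(hh>174)),blue=sat&(hh>100)&(hh<130),green=sat&(hh>45)&(hh<85))
    out={k:np.argwhere(m)[:,::-1]/S+[x0,y0] for k,m in masks.items()}
    return r,out
E
python3 - <<'E'
from h import *
im=cv2.imread("pics/wrist0.png")[:,:,::-1].copy()
r,o=measure(im);cv2.imwrite("pics/top0.png",r[:,:,::-1])
c=np.array([.549,.016])
# ring/turntable boundary (r=.078 at z~.037): white->dark edge along rays
g=cv2.cvtColor(r,cv2.COLOR_RGB2GRAY).astype(float)
P=[]
for th in np.arange(0,2*np.pi,.03):
    rr=np.arange(.068,.088,.0005);p=c+np.c_[np.cos(th)*rr,np.sin(th)*rr]
    v=cv2.remap(g.astype(np.float32),((p[:,0]-.4)*2000).astype(np.float32)[None],((p[:,1]+.2)*2000).astype(np.float32)[None],1)[0]
    d=np.diff(cv2.GaussianBlur(v[None],(5,1),0)[0]);k=d.argmax()
    if d[k]>8:P.append(p[k])
P=np.array(P);f=least_squares(lambda q:np.hypot(*(P-q[:2]).T)-q[2],[*c,.078],loss="soft_l1",f_scale=.001)
c=f.x[:2];print("centre",f.x,len(P))
for k,p in o.items():
    p=p[np.hypot(*(p-c).T)<.17]
    if len(p):
        m=np.median(p,0);d=p-c;print(k,len(p),m,"ang",np.degrees(np.arctan2(*(m-c)[::-1])),"r",np.hypot(*d.T).min(),np.hypot(*d.T).max())
print("nose",nose_length() if callable(nose_length) else nose_length, read_state()["width"])
for q in["beaker","tape","blue_vial","filter"]:
    for cam in ["scene","side"]:
        for t in tip_of(cam,q)[:2]:print(q,cam,round(t["score"],2),at_z(cam,t["at"][::-1],0))
E
```

```text
centre [0.54975252 0.01607559 0.07673519] 206
yellow 433 [ 0.6005 -0.022 ] ang -36.880716013794654 r 0.052267469516334285 0.1395999789291385
red 657 [ 0.5135 -0.073 ] ang -112.14563425666293 r 0.07909017730681758 0.10439351645188369
blue 2546 [0.4795 0.053 ] ang 152.27378206128054 r 0.05827989551465882 0.1651618956699028
green 2999 [ 0.5835 -0.1225] ang -76.31311474971587 r 0.1269803348958277 0.15828192158831186
nose 0.0726 0.9997430704185759
beaker scene 0.75 [0.5136369  0.19202443 0.        ]
beaker side 0.86 [0.51499318 0.19365067 0.        ]
beaker side 0.6 [0.54446376 0.00716125 0.        ]
tape scene 0.76 [0.40980467 0.12040102 0.        ]
tape side 0.91 [0.39846182 0.1348944  0.        ]
blue_vial scene 0.56 [ 0.64718989 -0.0980561   0.        ]
blue_vial side 0.53 [ 0.66003657 -0.11031179  0.        ]
blue_vial side 0.48 [ 0.60043877 -0.06663755  0.        ]
filter scene 0.65 [ 5.02911311e-01 -1.46419786e-01  1.11022302e-16]
filter scene 0.32 [ 0.58162833 -0.0199575   0.        ]
filter side 0.63 [ 0.50777199 -0.14303632  0.        ]
```

View pics/top0.png

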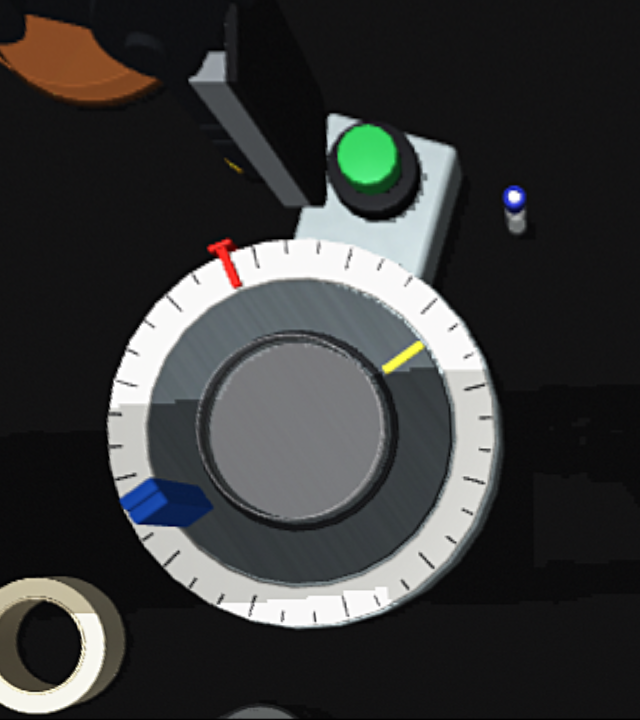

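Centre (0.550,0.016); index −36.9°, red −112.5°, so the fin at 143° must be pushed about 75.6° clockwise. I'll go to the fin's anticlockwise side with the fingers shut.

step_arm --targets '[[[0,0,0],[7,-35,5],0],[[0,0,0],[7,-35,5],0],[[0,0,0],[7,-35,5],0],[[0,0,0],[7,-35,5],0],[[0,0,0],[7,-35,5],0]]'

```text
time: 1.87
tool_pos: [0.4984, 0.0352, 0.2785]
tcp_rot: [-2.222, -2.221, 0.0]
wrist_force: [-0.1, 0.9, 1.6]
width: 0.297
grip_force: 0.0
```

step_arm --targets '[[[0,0,0.108],[0,0,0],0],[[0,0,0.108],[0,0,0],0],[[0,0,0.108],[0,0,0],0],[[0,0,0.108],[0,0,0],0],[[0,0,0.108],[0,0,0],0]]'

```text
time: 2.28
tool_pos: [0.4998, 0.035, 0.2791]
tcp_rot: [2.737, 1.541, 0.001]
wrist_force: [0.3, -0.5, 0.0]
width: 0.003
grip_force: 0.0
```

step_arm --targets '[[[0,0,0.105],[0,0,0],0],[[0,0,0],[0,0,10],0],[[0,0,0],[0,0,10],0]]'

```text
time: 2.53
tool_pos: [0.5005, 0.035, 0.259]
tcp_rot: [2.808, 1.407, 0.003]
wrist_force: [0.7, 0.0, -0.9]
width: -0.003
grip_force: 0.0
```

```bash
cat >> h.py <<'E'
from scipy.spatial.transform import Rotation as Ro
C=np.array([.5498,.0161])
def delta(goal):
    s=read_state();R=Ro.from_rotvec(s["tcp_rot"]).as_matrix();p=np.array(s["tool_pos"])
    return s["time"],p.round(4),"x-axis deg",np.degrees(np.arctan2(R[1,0],R[0,0])).round(2),"shift mm",(R.T@(np.array(goal)-p)*1000).round(1),"F",np.round(s["wrist_force"],1),s["width"]
E
python3 -c "
from h import *
print(*delta([.4834,.0359,.132]))
im=read_camera('wrist');cv2.imwrite('pics/w1.png',im[:,:,::-1])
print(tip_of('wrist','fin_top')[:2],proj('wrist',(.4978,.0551,.08)))"
```

```text
2.5333 [0.5005 0.035  0.259 ] x-axis deg 53.21 shift mm [ -9.7 -14.4 126.9] F [ 0.7  0.  -0.9] -0.0031511788536536
[{'at': [183.3, 310.8], 'score': 0.82}] [312.41463841 179.71195456]
```

View pics/w1.png

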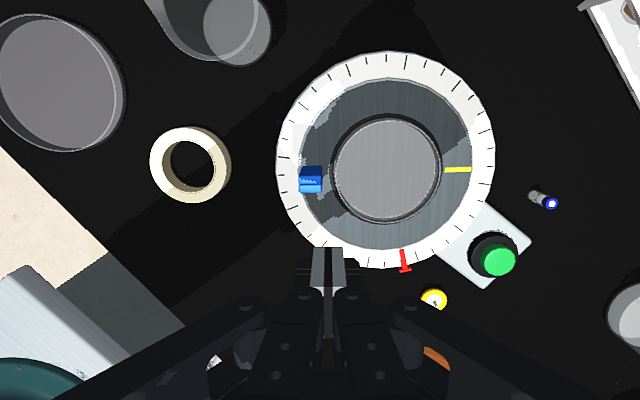

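The fin (311,183) lies where predicted, and the fingers (328,260) are aimed at its near face. Descending behind it.

step_arm --targets '[[[0,0,0],[-5,-7,15],0],[[0,0,0],[-5,-7,25],0],[[0,0,0],[0,0,30],0],[[0,0,0],[0,0,30],0],[[0,0,0],[0,0,27],0]]'

```text
time: 3.05
tool_pos: [0.482, 0.0354, 0.1302]
tcp_rot: [-2.809, -1.405, 0.001]
wrist_force: [1.0, -0.1, -0.1]
width: -0.002
grip_force: 0.0
```

```bash
python3 -c "
from h import *
print(*delta([.4834,.0359,.132]))
im=read_camera('wrist');cv2.imwrite('pics/w2.png',im[:,:,::-1])"
```

```text
3.05 [0.482  0.0354 0.1302] x-axis deg 53.16 shift mm [ 1.2  0.8 -1.8] F [ 1.  -0.1 -0.1] -0.002154853248090667
```

View pics/w2.png

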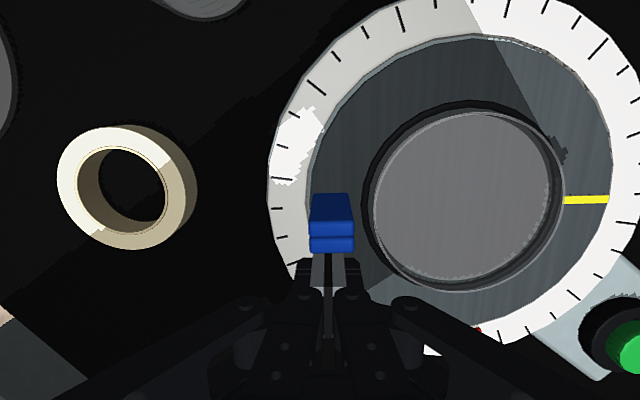

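The fin's near face is about 8 mm ahead of the closed fingertips, on the right side and radially centred. I'll push along an arc of 5° per row.

step_arm --targets '[[[0,0,0],[4,0,0],0],[[0,0,0.04],[4,0,0],0],[[0,0,0.0873],[5.7,-1.4,0],0],[[0,0,0.0873],[5.7,-1.4,0],0],[[0,0,0.0873],[5.7,-1.4,0],0]]'

```text
time: 3.52
tool_pos: [0.4977, 0.0573, 0.1339]
tcp_rot: [2.991, 0.959, 0.003]
wrist_force: [0.1, -1.6, -1.0]
width: 0.003
grip_force: 0.5
```

```bash
cat >> h.py <<'E'
def where():
    s=read_state();R=Ro.from_rotvec(s["tcp_rot"]).as_matrix();p=np.array(s["tool_pos"])
    r,o=measure();y=o["yellow"];rad=np.hypot(*(y-C).T);y=y[(rad>.05)&(rad<.078)]
    ang=np.degrees(np.arctan2(*(np.median(y,0)-C)[::-1])) if len(y)>20 else None
    print(s["time"],p.round(4),"xdir",np.degrees(np.arctan2(R[1,0],R[0,0])).round(2),"C in tool",(R.T@(np.array([*C,p[2]])-p)*1000).round(1),"F",np.round(s["wrist_force"],1),"index",ang,len(y))
    return r
E
python3 -c "
from h import *
where()"
```

```text
3.5167 [0.4977 0.0573 0.1339] xdir 35.56 C in tool [18.4 63.8  0.1] F [ 0.1 -1.6 -1. ] index -54.26885931953089 394
```

step_arm --targets '[[[0,0,0.0873],[5.7,-1.4,0],0],[[0,0,0.0873],[5.7,-1.4,0],0],[[0,0,0.0873],[5.7,-1.4,0],0],[[0,0,0.0873],[5.7,-1.4,0],0],[[0,0,0.0873],[5.7,-1.5,0],0]]'

```text
time: 3.98
tool_pos: [0.5201, 0.0759, 0.1338]
tcp_rot: [3.128, 0.292, 0.003]
wrist_force: [-1.1, -0.1, -0.2]
width: 0.003
grip_force: 0.5
```

```bash
python3 -c "
from h import *
where()"
```

```text
3.9833 [0.5201 0.0759 0.1338] xdir 10.67 C in tool [18.1 64.2  0.1] F [-1.1 -0.1 -0.2] index -79.22391716994832 405
```

step_arm --targets '[[[0,0,0.0873],[5.7,-1.4,0],0],[[0,0,0.0873],[5.7,-1.4,0],0],[[0,0,0.0873],[5.7,-1.4,0],0],[[0,0,0.0873],[5.7,-1.5,0],0],[[0,0,0.0436],[2.8,-0.8,0],0]]'

```text
time: 4.45
tool_pos: [0.5455, 0.0831, 0.1336]
tcp_rot: [-3.125, 0.321, -0.003]
wrist_force: [-1.1, -0.1, -0.0]
width: -0.002
grip_force: 0.5
```

```bash
python3 -c "
from h import *
r=where();cv2.imwrite('pics/top3.png',r[:,:,::-1])"
```

```text
4.45 [0.5455 0.0831 0.1336] xdir -11.74 C in tool [17.9 64.7 -0. ] F [-1.1 -0.1 -0. ] index -101.72187825404912 397
```

View pics/top3.png

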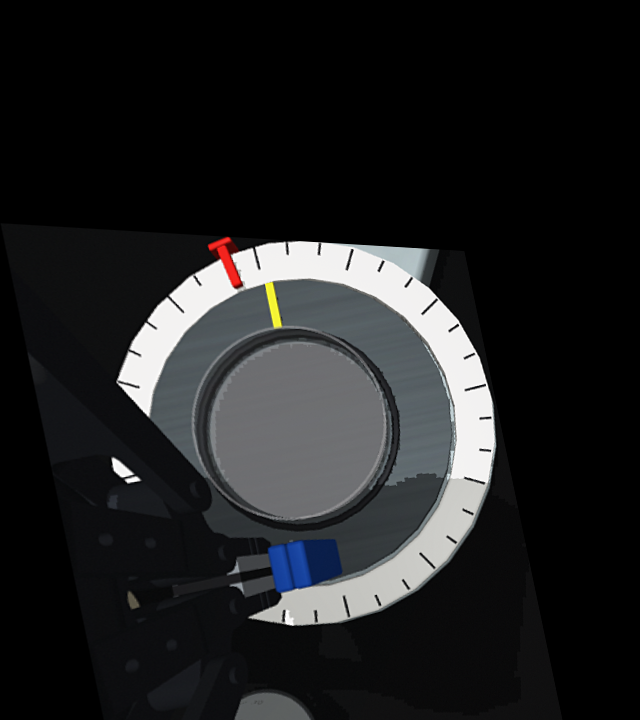

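Yellow is at −101.7° (pixel 269,283) and the red inner end at (238,286), −112.9°. So about 11.2° is left.

step_arm --targets '[[[0,0,0.07],[4.6,-1.1,0],0],[[0,0,0.06],[3.9,-1.0,0],0],[[0,0,0.035],[2.3,-0.6,0],0],[[0,0,0.0175],[1.1,-0.3,0],0],[[0,0,0],[0,0,0],0]]'

```text
time: 4.92
tool_pos: [0.5572, 0.0827, 0.1329]
tcp_rot: [-3.083, 0.601, -0.003]
wrist_force: [0.3, 0.3, -0.1]
width: 0.001
grip_force: 0.0
```

```bash
python3 -c "
from h import *
r=where();cv2.imwrite('pics/top4.png',cv2.resize(r[200:400,130:400,::-1],None,fx=2,fy=2))"
```

```text
4.9167 [0.5572 0.0827 0.1329] xdir -22.08 C in tool [18.2 64.5 -0. ] F [ 0.3  0.3 -0.1] index -112.25638626055306 399
```

View pics/top4.png

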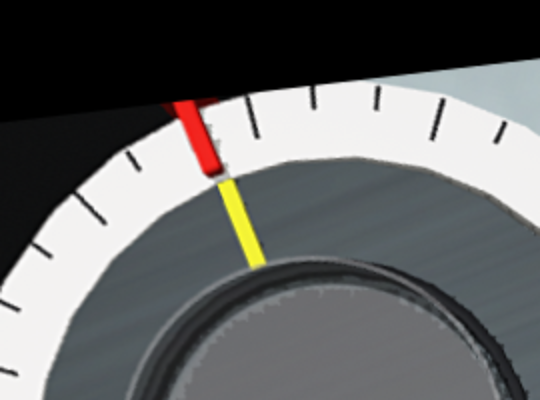

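Yellow's outer end is at (226,181) and extrapolates to about (222,172), while the red inner end is at (214,172). That leaves 1–2 mm, so I'll nudge 1° more, then back off and lift.

step_arm --targets '[[[0,0,0.0175],[1.3,-0.3,0],0],[[0,0,0],[0,0,0],0],[[0,0,0],[0,0,0],0],[[0,0,0],[-5,0,0],0],[[0,0,0],[-8,0,0],0]]'

```text
time: 5.38
tool_pos: [0.546, 0.0875, 0.132]
tcp_rot: [-3.077, 0.633, -0.001]
wrist_force: [-0.2, -0.0, 0.1]
width: -0.001
grip_force: 0.0
```

step_arm --targets '[[[0,0,0],[-10,0,-10],0],[[0,0,0],[0,0,-35],0],[[0,0,0],[0,0,-40],0],[[0,0,0],[0,0,-40],0],[[0,0,0],[0,0,0],0]]'

```text
time: 5.8
tool_pos: [0.5404, 0.0924, 0.2662]
tcp_rot: [-3.073, 0.63, -0.022]
wrist_force: [1.9, 0.5, 0.5]
width: -0.0
grip_force: 0.0
```

```bash
python3 -c "
from h import *
r=where();cv2.imwrite('pics/top5.png',cv2.resize(r[50:450,130:430,::-1],None,fx=1.5,fy=1.5))
print('cam',ray('wrist',(320,200))[0])
g=cut_out('wrist','button_top')
for t in tip_of('wrist','index_tip')+tip_of('wrist','target_tip')+tip_of('wrist','button_top'): print(t,at_z('wrist',t['at'][::-1],.038))
r,o=measure();print('green',np.median(o['green'],0) if len(o['green']) else 0)
print(*delta([.5822,-.117,.2]))"
```

```text
5.8 [0.5404 0.0924 0.2662] xdir -23.19 C in tool [38.7 66.4 -0. ] F [1.9 0.5 0.5] index -113.98946862076157 392
cam [0.60703743 0.06235948 0.33289876]
{'at': [143.7, 493.5], 'score': 0.81} [ 0.51343622 -0.05360032  0.038     ]
{'at': [143.7, 489.7], 'score': 0.64} [ 0.51471594 -0.05062162  0.038     ]
{'at': [37.2, 553.8], 'score': 0.69} [ 0.57547922 -0.11815791  0.038     ]
green [ 0.5855 -0.1235]
6.1 [0.5351 0.0914 0.2547] x-axis deg -23.22 shift mm [125.6 172.9  54.6] F [ 0.2 -0.7  0.3] 0.0021128336917115506
```

View pics/top5.png

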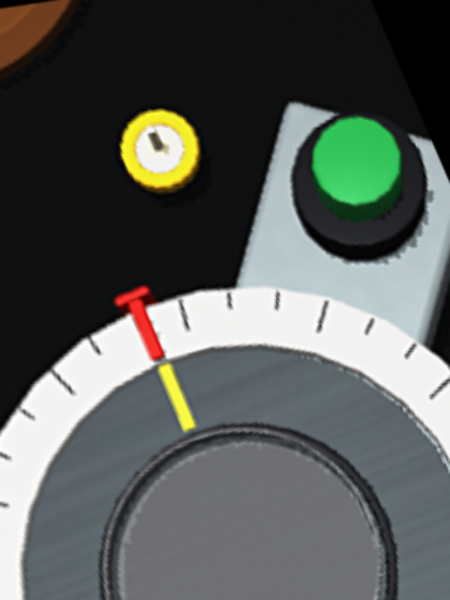

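The lines are collinear: yellow runs to (165,365) and meets red at (160,358). The dish is in its seat and the filter and button are in view. Moving over the button now.

step_arm --targets '[[[0,0,0],[20,28,0],0],[[0,0,0],[20,28,0],0],[[0,0,0],[20,28,0],0],[[0,0,0],[20,28,0],0],[[0,0,0],[10,14,0],0]]'

```text
time: 6.52
tool_pos: [0.5691, -0.0628, 0.2547]
tcp_rot: [3.075, -0.634, -0.005]
wrist_force: [0.3, 0.3, -0.4]
width: -0.001
grip_force: 0.0
```

step_arm --targets '[[[0,0,0],[0,0,0],0],[[0,0,0],[0,0,0],0],[[0,0,0],[0,0,0],0]]'

```text
time: 6.77
tool_pos: [0.5687, -0.0592, 0.2553]
tcp_rot: [-3.077, 0.633, 0.005]
wrist_force: [0.4, 0.4, -0.5]
width: -0.002
grip_force: 0.0
```

```bash
python3 -c "
from h import *
im=read_camera('wrist');cv2.imwrite('pics/w6.png',im[:,:,::-1])
h=cv2.cvtColor(im,cv2.COLOR_RGB2HSV);m=((h[...,0]>45)&(h[...,0]<85)&(h[...,1]>130)&(h[...,2]>70)).astype(np.uint8)
n,l,st,ce=cv2.connectedComponentsWithStats(m)
for i in range(1,n):
  if st[i,4]>100:
    print(st[i],ce[i])
    for z in (.037,.042,.047,.052):
      p=at_z('wrist',ce[i],z); d=p[:2]-C; print(z,p,np.hypot(*d),np.degrees(np.arctan2(d[1],d[0])))
print(ray('wrist',(320,200))[0]);print(*delta([.585,-.117,.2]))
for cam in('scene','side'):
  im=read_camera(cam)
  for t in tip_of(cam,'button_top')[:2]:print(cam,t,[at_z(cam,t['at'][::-1],z) for z in (.037,.047)])
"
```

```text
[366 126  35  35 717] [384.41980474 143.74755927]
0.037 [ 0.5838028  -0.11832228  0.037     ] 0.13865619407398294 -75.80451244958482
0.042 [ 0.58473869 -0.1178066   0.042     ] 0.13838962860601975 -75.37650709784702
0.047 [ 0.58567458 -0.11729092  0.047     ] 0.13813081516985354 -74.94687380241658
0.052 [ 0.58661048 -0.11677523  0.052     ] 0.13787979741938444 -74.51565184363442
[ 0.63768198 -0.08863447  0.32484953]
6.8167 [ 0.5689 -0.0588  0.2557] x-axis deg -23.2 shift mm [37.8 47.1 55.6] F [ 0.1 -0.8  1.1] 0.005327407643388069
scene {'at': [172.7, 334.4], 'score': 0.6} [array([ 0.60238302, -0.1267211 ,  0.037     ]), array([ 0.59413239, -0.11622675,  0.047     ])]
side {'at': [252.7, 366.1], 'score': 0.48} [array([ 0.58945592, -0.10047519,  0.037     ]), array([ 0.5869361 , -0.11049005,  0.047     ])]
```

View pics/w6.png

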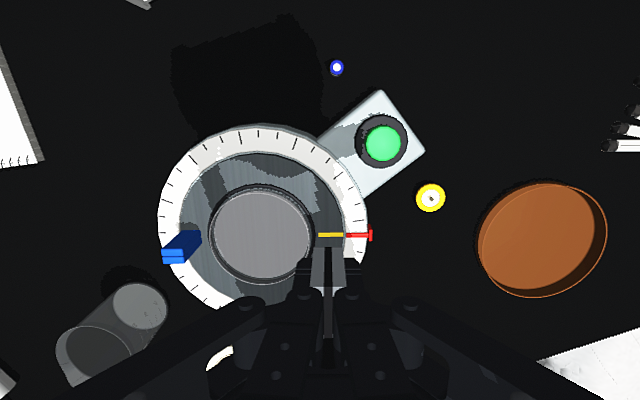

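The lines meet at (345,235) and the button top is at (384,144), i.e. world (0.585,−0.117), z ≈ 0.045. Going above it and down to just clear.

step_arm --targets '[[[0,0,0],[19,23.5,0],0],[[0,0,0],[19,23.5,0],0],[[0,0,0],[0,0,30],0],[[0,0,0],[0,0,30],0],[[0,0,0],[0,0,30],0]]'

```text
time: 7.43
tool_pos: [0.5869, -0.1181, 0.167]
tcp_rot: [3.077, -0.633, 0.004]
wrist_force: [0.4, 0.2, 0.6]
width: 0.003
grip_force: 0.0
```

step_arm --targets '[[[0,0,0],[0,0,20],0],[[0,0,0],[0,0,10],0],[[0,0,0],[0,0,0],0],[[0,0,0],[0,0,0],0]]'

```text
time: 7.77
tool_pos: [0.5862, -0.1176, 0.1371]
tcp_rot: [-3.077, 0.631, 0.0]
wrist_force: [0.7, -0.1, -0.5]
width: -0.001
grip_force: 0.0
```

```bash
python3 -c "
from h import *
print(*delta([.585,-.117,.128]))
for cam in ('side','wrist'):
  im=read_camera(cam);im=im[:,:,::-1]
  if cam=='side': a=cv2.resize(im[180:300,290:450],(640,480))
  else: b=cv2.resize(im,(160,100))
cv2.imwrite('pics/s7.png',a)"
```

```text
7.7667 [ 0.5862 -0.1176  0.1371] x-axis deg -23.19 shift mm [-1.4 -0.1  9.1] F [ 0.7 -0.1 -0.5] -0.0013471227529865475
```

View pics/s7.png

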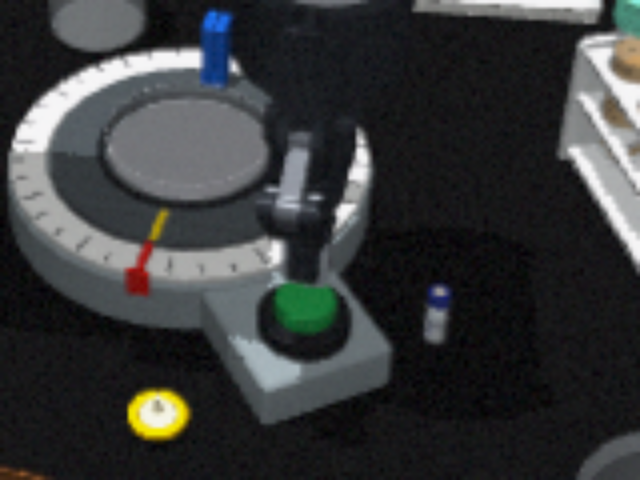

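The closed fingertips (305,275) hover over the green button (305,305), and the lines are still together. Pressing in small steps.

step_arm --targets '[[[0,0,0],[-1,0,8],0],[[0,0,0],[0,0,6],0],[[0,0,0],[0,0,3],0],[[0,0,0],[0,0,2],0],[[0,0,0],[0,0,0],0]]'

```text
time: 8.28
tool_pos: [0.5855, -0.1177, 0.1181]
tcp_rot: [-3.077, 0.633, -0.001]
wrist_force: [0.3, 0.2, 3.8]
width: 0.001
grip_force: 2.0
```

step_arm --targets '[[[0,0,0],[0,0,2],0],[[0,0,0],[0,0,1],0],[[0,0,0],[0,0,0],0]]'

```text
time: 8.53
tool_pos: [0.5856, -0.1177, 0.1166]
tcp_rot: [-3.077, 0.633, -0.001]
wrist_force: [-2.9, 1.1, 10.4]
width: -0.0
grip_force: 5.5
```

Over 5 N and stopped, so the button is at the bottom. One more mm, then release.

step_arm --targets '[[[0,0,0],[0,0,1],0],[[0,0,0],[0,0,0],0],[[0,0,0],[0,0,-10],0],[[0,0,0],[0,0,-30],0],[[0,0,0],[0,0,-35],0]]'

```text
time: 8.95
tool_pos: [0.5825, -0.1171, 0.1863]
tcp_rot: [-3.077, 0.632, 0.012]
wrist_force: [-0.1, 0.1, 0.3]
width: 0.003
grip_force: 0.0
```

step_arm --targets '[[[0,0,0],[0,0,-35],0],[[0,0,0],[-20,-20,-20],0],[[0,0,0],[0,0,0],0],[[0,0,0],[0,0,0],0],[[0,0,0],[0,0,0],0]]'

```text
time: 9.37
tool_pos: [0.5739, -0.0913, 0.2427]
tcp_rot: [3.077, -0.631, -0.002]
wrist_force: [0.8, 0.1, -0.2]
width: -0.003
grip_force: 0.0
```

```bash
python3 -c "
from h import *
r=where();im=read_camera('wrist');cv2.imwrite('pics/w8.png',im[:,:,::-1])"
```

```text
9.3667 [ 0.5739 -0.0913  0.2427] xdir -23.19 C in tool [-64.4 -89.2   0. ] F [ 0.8  0.1 -0.2] index -113.05310852537893 340
```

View pics/w8.png

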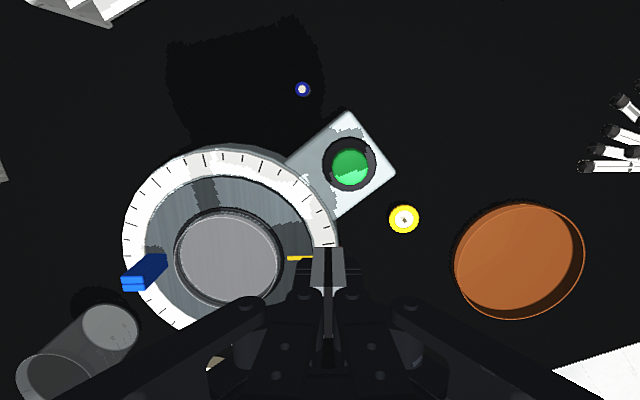

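Yellow is at −113.0° against red's −112.9°. The button at (350,167) is up, the dish is seated and the arm is clear, so I'm handing in.

```bash
python3 -c "
from h import *
print(finish_job())"
```

```text
the job is handed in; nothing more can be done
None
```

I pushed the turntable's index line onto the red line (last measured within about 0.2°), pressed the green button until it stopped at about 10 N and let it come back up, then handed the job in; no verdict was returned.

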